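# Seat the drive plate on the indexing head

## Task

The notched drive plate on the indexing head is still standing off: with a fingertip, push gently on its upright peg to turn it until the notch in its rim meets the head's locating pin, then press the plate down until it is fully home. Do not grip the peg or lift the plate, and leave the spanner, socket, tin and bolt where they are. Finish clear of everything.

Things in the scene. Friction and masses are not known exactly. Their poses are not given: they have to be found in the camera images.
- plate_turn (a joint): angle of the drive plate about the upright spindle, rad, counter-clockwise seen from above; 0 (and every whole turn, e.g. 2 pi) means the notch is exactly over the locating pin. It turns freely either way without end stop, has a light friction of about 0.08 N m (about 2 N at the peg) and stays where it is left. Starts anywhere from 0.6 to 5.68.
- plate (a joint): how far the plate has been pressed down the spindle, m: 0 as found (standing 10 mm off the head), 0.010 fully home against the head. Snug fit: it does not sink by its own weight, takes about 4 to 7 N pressed down anywhere on its face, and stays where it is left; with the notch off the pin it cannot go down. Negative = lifted.
- plate_top (a point): centre of the plate's upper face, on the spindle axis, 60 mm above the bench as found and 50 mm when home. The plate is a bare grey metal disc of 130 mm diameter, 10 mm thick. The spindle, a dark steel stub of 18 mm diameter, comes up through the centre 3 mm proud of the face as found (13 mm when the plate is home).
- notch (a point): middle of the notch, at the height of the plate's upper face, 63 mm from the spindle axis: an open slot in the rim 15 mm wide and 10 mm deep, the only one. Turns with the plate.
- pin (a point): tip of the locating pin, 63 mm from the spindle axis: a fixed upright round-nosed steel pin of 9 mm diameter, its tip 49.5 mm above the bench, just below the underside of the plate as found. It stands in a lug 20 mm wide that sticks out of the head to 93 mm from the axis, so the lug shows the pin's direction from above. The notch passes over it with 3 mm of play each side.
- peg: upright drive peg of the plate, a steel roller sleeve that spins freely on its own axis: 20 mm diameter, 30 mm tall above the plate's face, 45 mm from the spindle axis, 150 degrees counter-clockwise (seen from above) from the notch. Origin at its foot, on the plate's upper face; z up, x and y meaningless as it spins. To be pushed from the side, not gripped.
- head: indexing head, fixed to the bench: a green painted cast drum of 116 mm diameter, 40 mm high, with a bolted foot 170 mm long (along its y axis), 12 mm high. Origin at the centre of its underside, below the spindle; its x axis points to the locating pin.
- spanner_mid (a point): bystander: middle of a steel spanner about 180 mm long lying flat on the bench beside the head. Leave alone.
- socket_mid (a point): bystander: centre of a steel socket, a tube of 28 mm diameter and 38 mm height standing on the bench. Leave alone.
- tin_mid (a point): bystander: centre of a blue round tin of 64 mm diameter and 60 mm height standing on the bench. Leave alone.
- bolt_mid (a point): bystander: centre of a steel bolt standing on its head on the bench: head 24 mm across, 54 mm tall in all. Leave alone.
Things that resemble listed ones, but are neither listed nor needed, are in the scene too. Several things have the shape of the head; the one meant has the colours described above.

How it is judged:
By the outcome, as a careful person would: the job done as asked, in the order asked, and still so for the second after the job is handed in, with the robot touching nothing.
It also fails if it takes over 58 s, if anything falls off the work surface, if the arm or the gripper's body presses on something with over 40 N, if the wrist force passes 120 N, or if a joint passes its speed limit or range.

## Robot

A 6-joint arm with a two-finger parallel gripper is mounted at the origin on the work surface. World frame = base frame: x ahead of the robot, y to its left, z up, the work surface at z = 0. Lengths are in m, angles in rad, forces in N, time in s.
With the tool pointing down it reaches from about 0.375 to 0.975 m from the base axis. Payload 3.8 kg.
Tool frame: the origin (TCP) lies at the very end of the fingers, on their centre line; the grasp point (between the pads) lies bot.grip_point_offset behind it (bot.grip_point_offset is the distance from the TCP to the grasp point, in m); z points along the fingers, y is the line along which they close (so a half turn about z gives the same grasp; the last joint's range is limited). The gripper opens to 85 mm and grips with 20 to 120 N. Pads are 22 mm wide; open, the fingers measure 114 mm over their backs; the gripper's body (76 mm by 85 mm) begins 54 mm behind the grasp point. The pads swing forward as they close: fully open they stand 13 mm farther back than shut.
Start: joints at [1.269, 0.264, 1.604, -0, 1.274, -0.037], TCP at [0.177, 0.651, 0.231] pointing down, gripper open.
Joint ranges: [-2.63, 2.63], [-0.94, 2.18], [0.31, 2.57], [-1.31, 4.45], [0, 2.66], [-2.55, 2.55]. Speed limits (rad/s): [2.57, 2.57, 3.14, 3.14, 3.14, 3.14].

## Interface

Orientations are given as a rotation vector (axis times angle).
In Python, from workcell import bot, vision gives the robot as it stands.
- The arm moves only by the tool play_rows, never from a script. Its argument "rows" is a list of rows, each an object of numbers: "dx", "dy", "dz": the shift along the tool's x, y, z as a fraction of full scale; "roll": the turn about the tool's z as a fraction of full scale; "fingers": the closure, from 0 (fully open) to 1 (shut). In form: [{"dx": .., "dy": .., "dz": .., "roll": .., "fingers": ..}, ...]. A call has 1 to 20 rows; each row shifts and turns the commanded pose from where the row before left it, along the tool's axes as they then stand; what a row does not reach is not made up. Full scale, the value 1, is 0.04 m for a shift and 4 degrees for a turn. A row lasts 1/12 s, in which the tool goes at most 41.7 mm and 7.16 degrees, less where a joint would pass 70% of its speed; a pose out of reach is approached as far as the arm can. A call with a number of a shift or a turn outside -1 to 1 is refused whole. A call with a gripper value outside its range is refused whole. The fingers move at their own pace and stop on an object; "grip_force" is the grip in N (left out, the last holds). Time passes only in rows, so rows that do not move let the fingers close. It gives the time, the measured TCP pose, the force and the opening at its end, in the units of the state.
- bot.read_state(): the state, without advancing time (a new reading comes with each control period).
- vision.read_camera(name): name is "scene" or "side" or "wrist"; returns a dict with "pixels" (420x560x3 uint8, red, green, blue), "depth" (420x560 float32, m along the optical axis (not along the pixel's ray), 0 where there is no reading), "fx", "fy", "cx", "cy" (pixels), "distortion" ([k1, k2, p1, p2, k3] as OpenCV has them; the pictures are not rectified), "R" (3x3) and "t" (3): a world point X has camera coordinates R X + t. Camera axes: x right, y down, z forward; pixel columns grow to the right and rows downward; lengths in m; the calibration is good to about 2 mm. A picture is of the moment at which its call begins.
- bot.finish_job(): hands the job in, once; it reports no verdict.
The state is a dict: "time": time; "q": joint angles; "joint_vel": joint speeds; "joint_torque": joint torques, N m; "tool_pos": TCP position; "tcp_rot": TCP orientation; "wrist_force": force on the tool from outside, world axes, zero at the start; "torque": the same for the moment, N m; "width": opening from 0.0 (shut) to 1.0 (fully open).
Only numpy, scipy, OpenCV 4.12 (cv2) and the standard library are available. Lean on these libraries where they do the work, as an engineer would, in place of code of your own. Each camera call takes 0.05 s, during which the arm holds its last target. There are 200 camera calls.

## Working session

There is one attempt and no reset: what is moved stays moved. The work goes in short steps, Python scripts to look and compute and a tool call to move; the robot and the scene stay as the last step left them, time stands still between calls to the robot, and variables do not carry over. Pictures are saved under pics/ and viewed, on a budget of 10 in all, crops included, one or two more only if the job needs it, and the job is handed in when it is done.

Besides the shell and the picture viewer there is one more tool, called as name(argument=value, ...) on one line, values as JSON. play_rows: Moves the arm, as the interface text tells. Its arguments: {"type":"object","properties":{"rows":{"type":"array","items":{"type":"object","properties":{"dx":{"type":"number","minimum":-1,"maximum":1},"dy":{"type":"number","minimum":-1,"maximum":1},"dz":{"type":"number","minimum":-1,"maximum":1},"roll":{"type":"number","minimum":-1,"maximum":1},"fingers":{"type":"number"}}}},"grip_force":{"type":"number"}},"required":["rows"]}

```bash
mkdir -p pics
cat > h.py <<'E'
import numpy as np, cv2
from workcell import bot, vision
def cam(n):
    c=vision.read_camera(n); c['K']=np.array([[c['fx'],0,c['cx']],[0,c['fy'],c['cy']],[0,0,1.]]); c['D']=np.array(c['distortion'],float)
    c['R']=np.array(c['R']);c['t']=np.array(c['t']);return c
def rays(c,uv):
    p=cv2.undistortPoints(np.array(uv,float).reshape(-1,1,2),c['K'],c['D']).reshape(-1,2)
    return np.c_[p,np.ones(len(p))]@c['R'], -c['R'].T@c['t']
def plane(c,uv,z):
    d,o=rays(c,uv); return o+d*((z-o[2])/d[:,2])[:,None]
def cloud(c):
    h,w=c['depth'].shape; v,u=np.mgrid[:h,:w]
    p=cv2.undistortPoints(np.c_[u.ravel(),v.ravel()].astype(float).reshape(-1,1,2),c['K'],c['D']).reshape(-1,2)
    P=np.c_[p,np.ones(len(p))]*c['depth'].reshape(-1,1)
    X=(P-c['t'])@c['R']; X[c['depth'].ravel()==0]=np.nan; return X.reshape(h,w,3)
def proj(c,X): return cv2.projectPoints(np.array(X,float).reshape(-1,1,3),cv2.Rodrigues(c['R'])[0],c['t'],c['K'],c['D'])[0].reshape(-1,2)
def save(n,im): cv2.imwrite('pics/'+n,im[:,:,::-1])
E
python3 - <<'E'
from h import *
ims=[]
for n in ('scene','side','wrist'):
    c=cam(n); ims.append(c['pixels']); print(n,-c['R'].T@c['t'],c['R'][2])
save('a_scene.png',ims[0]);save('a_sw.png',cv2.resize(np.hstack(ims[1:]),(800,300)))
print(bot.read_state())
E
```

```text
scene [1.18768797 0.12071291 0.58628513] [-0.7711627  -0.10060178 -0.6286393 ]
side [-0.00278977  0.6737278   0.549845  ] [ 0.56437831 -0.6588119  -0.49743743]
wrist [0.09548966 0.67404644 0.37284157] [ 0.31185262 -0.08605197 -0.94622566]
{'time': 0.15, 'q': array([ 1.26905588e+00,  2.64604836e-01,  1.60507931e+00, -1.40534470e-06,
        1.27372329e+00, -3.68944072e-02]), 'joint_vel': array([-0.00112825, -0.00261031, -0.00313303,  0.0005627 ,  0.0007029 ,
       -0.0011618 ]), 'joint_torque': array([ 2.07391872e-04, -5.15914643e+01, -3.67952693e+01, -2.37274789e-04,
        8.29125027e-03, -4.58906513e-08]), 'tool_pos': array([0.17651341, 0.65090715, 0.23022111]), 'tcp_rot': array([-4.14763361e-01, -3.11378465e+00,  2.80996933e-03]), 'wrist_force': array([-0.67818824, -0.2008494 , -0.22987012]), 'torque': array([-0.03269414, -0.00264494, -0.00442672]), 'width': 0.9975786258724288}
```

View pics/a_scene.png

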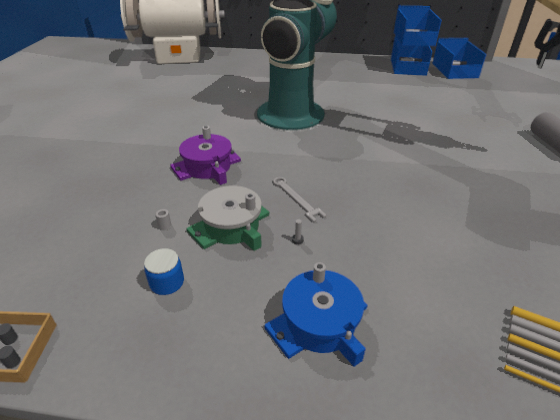

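View pics/a_sw.png

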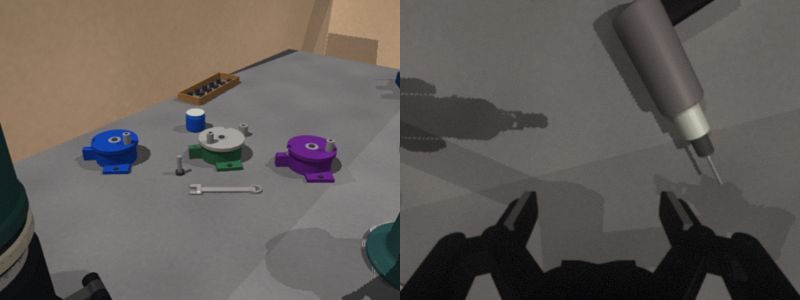

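The scene view shows three head shapes: purple (206,155), green with a grey plate (230,207), and blue (322,305). Only the green drum with the bare grey disc fits the description. The spanner is at (298,198), the bolt at (298,235), the socket at (163,220) and the tin at (164,271). Next I'll measure the green one and confirm it in a crop.

```bash
cat > m.py <<'E'
from h import *
def meas(names=('scene','side'),z=0.06,guess=None,tag='m'):
    out=[]
    for n in names:
        c=cam(n); X=cloud(c); im=c['pixels']; hsv=cv2.cvtColor(im,cv2.COLOR_RGB2HSV)
        near=np.ones(X.shape[:2],bool) if guess is None else (np.linalg.norm(X[...,:2]-guess,axis=2)<.11)
        g=(cv2.inRange(hsv,(45,80,20),(80,255,255))>0)&near&(X[...,2]<.055)&(X[...,0]>.25)
        gp=X[g]; 
        if guess is None: gc=np.median(gp[:,:2],0)
        else: gc=guess
        top=(abs(X[...,2]-z)<.004)&(np.linalg.norm(X[...,:2]-gc,axis=2)<.1)&(hsv[...,1]<60)
        cs,_=cv2.findContours(top.astype(np.uint8),cv2.RETR_EXTERNAL,cv2.CHAIN_APPROX_NONE)
        ct=max(cs,key=cv2.contourArea).reshape(-1,2)
        P=plane(c,ct,z)[:,:2]
        # robust circle with R=65mm
        from scipy.optimize import least_squares
        f=least_squares(lambda p:np.hypot(*(P-p).T)-.065,P.mean(0),loss='soft_l1',f_scale=.001)
        ctr=f.x; r=np.hypot(*(P-ctr).T); a=np.arctan2(*(P-ctr).T[::-1])
        dent=r<.061
        pt=X[(abs(X[...,2]-z-.03)<.005)&(np.linalg.norm(X[...,:2]-ctr,axis=2)<.08)]
        gg=X[g]; rr=np.hypot(*(gg[:,:2]-ctr).T); lug=gg[(rr>.075)&(gg[:,2]>.02)]
        print(n,'ctr',ctr,'top z',np.median(X[top][:,2]),'N',len(P),'rmed',np.median(r))
        print(' peg top',np.median(pt,0) if len(pt) else None,len(pt),'ang',np.degrees(np.arctan2(*(np.mean(pt[:,:2],0)-ctr)[::-1])) if len(pt) else None, 'r',np.hypot(*(np.mean(pt[:,:2],0)-ctr)) if len(pt) else None)
        print(' lug',np.median(lug,0) if len(lug) else None,'ang',np.degrees(np.arctan2(*(np.median(lug[:,:2],0)-ctr)[::-1])) if len(lug) else None)
        print(' dents deg:r', [(int(np.degrees(x)),round(y*1000)) for x,y in zip(a[dent],r[dent])][::2])
        u,v=map(int,proj(c,[*ctr,z])[0]); out.append(cv2.resize(im[max(0,v-55):v+55,max(0,u-70):u+70],(400,314),interpolation=cv2.INTER_CUBIC))
    save(tag+'.png',np.hstack(out))
E
python3 - <<'E'
from m import *
c=cam('scene'); X=cloud(c)
g=X[207,215]; print(g, X[200:215,205:225,2].mean())
meas(guess=X[207,235,:2],tag='b')
E
```

```text
[ 0.56260735 -0.09413151  0.05943607] 0.06068207969715838
scene ctr [ 0.55291113 -0.0657611 ] top z 0.060582774760886846 N 159 rmed 0.06542921680859282
 peg top [ 0.56009602 -0.02095741  0.09041174] 66 ang 81.83139576370051 r 0.045160253162311294
 lug [ 0.61254191 -0.00437477  0.03380666] ang 45.83110618468001
 dents deg:r [(-69, 60), (-68, 57), (-61, 54), (-59, 58)]
side ctr [ 0.55014868 -0.06509879] top z 0.06182556273038794 N 149 rmed 0.06689295779294523
 peg top [ 0.55346109 -0.0187794   0.09140993] 65 ang 85.7664831071744 r 0.0459216865160602
 lug [ 0.6030276  -0.00066725  0.0336529 ] ang 50.62430383718777
 dents deg:r [(-71, 57), (-66, 61), (-62, 60)]
```

View pics/b.png

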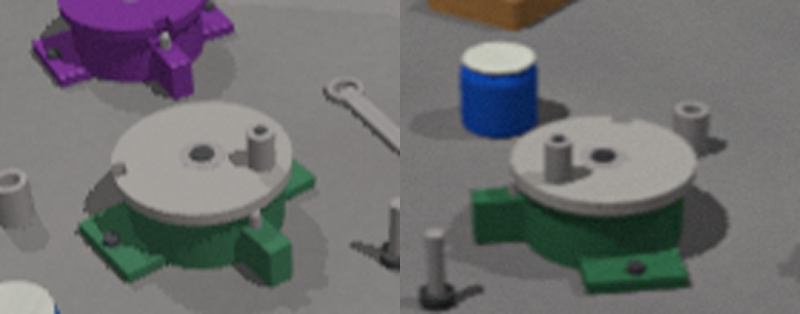

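The crop confirms the target: grey disc on the green drum, centre about (0.552,−0.0655), top at z ≈ 0.060–0.062. The peg is at about 84°, and the notch at about −66° (left crop (120,168)), which gives the stated 150° offset. The pin and lug are at about 48° (left crop (255,215)). The plan is to push the peg counter-clockwise about 113° from its +x side. I'll go there high up with the fingers shut and look with the wrist camera.

play_rows(rows=[{"dx": -0.3,"dy": -0.3,"fingers": 1},{"dx": -0.72,"dy": -0.68,"fingers": 1},{"dx": -0.72,"dy": -0.68,"fingers": 1},{"dx": -0.72,"dy": -0.68,"fingers": 1},{"dx": -0.72,"dy": -0.68,"fingers": 1},{"dx": -0.72,"dy": -0.68,"fingers": 1},{"dx": -0.72,"dy": -0.68,"fingers": 1},{"dx": -0.72,"dy": -0.68,"fingers": 1},{"dx": -0.72,"dy": -0.68,"fingers": 1},{"dx": -0.72,"dy": -0.68,"fingers": 1},{"dx": -0.72,"dy": -0.68,"fingers": 1},{"dx": -0.72,"dy": -0.68,"fingers": 1},{"dx": -0.72,"dy": -0.68,"fingers": 1},{"dx": -0.72,"dy": -0.68,"fingers": 1},{"dx": -0.72,"dy": -0.68,"fingers": 1},{"dx": -0.72,"dy": -0.68,"fingers": 1},{"dx": -0.72,"dy": -0.68,"fingers": 1},{"dx": -0.72,"dy": -0.68,"fingers": 1},{"dx": -0.72,"dy": -0.68,"fingers": 1},{"dx": -0.72,"dy": -0.68,"fingers": 1}])

```text
validation failed for argument at $.ro...
```

play_rows(rows=[{"roll": 1},{"roll": 1},{"roll": 1},{"roll": 1},{"roll": 1},{"roll": 1},{"roll": 1},{"roll": 1},{"roll": 1},{"roll": 1},{"roll": 1},{"roll": 1},{"roll": 1},{"roll": 1},{"roll": 1},{"roll": 1},{"roll": 1},{"roll": 1},{"roll": 1},{"roll": 1}])

```text
validation failed for argument at $.ro...
```

play_rows(rows=[{"roll": 1},{"roll": 1},{"roll": 1},{"roll": 1},{"roll": 1},{"roll": 1},{"roll": 1},{"roll": 1},{"roll": 1},{"roll": 1},{"roll": 1},{"roll": 1},{"roll": 1},{"roll": 1},{"roll": 1},{"roll": 1},{"roll": 1},{"roll": 1},{"roll": 1},{"roll": 1}])

```text
validation failed for argument at $.ro...
```

play_rows(rows=[{"roll": 1},{"roll": 1},{"roll": 0.7},{}])

```text
validation failed for argument at $.ro...
```

```bash
cat >> h.py <<'E'
def st():
    s=bot.read_state(); R=cv2.Rodrigues(np.array(s['tcp_rot'],float))[0]
    print('t %.2f'%s['time'],'p',np.round(s['tool_pos'],4),'xang %.1f'%np.degrees(np.arctan2(R[1,0],R[0,0])),'F',np.round(s['wrist_force'],1),'q6 %.2f'%s['q'][5],'w',round(s['width'],2)); return s
E
python3 - <<'E'
from m import *
st()
c=cam('wrist'); im=c['pixels']; print(-c['R'].T@c['t'])
print('ctr px',proj(c,[.5515,-.0655,.06]))
save('c.png',im)
c=cam('scene')
u,v=map(int,proj(c,[.5529,-.0658,.06])[0]);px=[(u-70+255*.35,v-55+213*.35)]
p=plane(c,px,.0495)[0]; print('pin scene',px,p,np.degrees(np.arctan2(p[1]+.0655,p[0]-.552)),np.hypot(p[1]+.0655,p[0]-.552))
E
```

```text
t 0.30 p [0.1766 0.6512 0.2308] xang 164.8 F [ 0.1 -0.  -0.5] q6 -0.04 w 1.0
[0.09556086 0.67427517 0.37356951]
ctr px [[-45.77331331 478.45864569]]
pin scene [(248.25, 224.55)] [ 0.59566283 -0.01872999  0.0495    ] 46.96784426520859 0.06398340818492326
```

View pics/c.png

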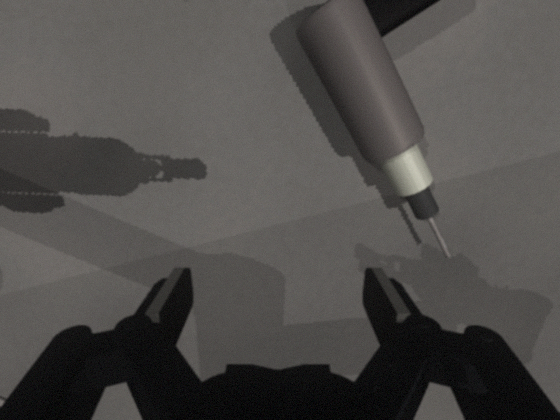

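The moves were refused, so the wrist picture is still the start view and shows only bench and a hand tool. It looks as if every row needs all five fields, so I'll test that. The pin from the scene view is at 47.0°, radius 64 mm against an expected 63, which is good.

play_rows(rows=[{"dx": -0.3,"dy": -0.3,"dz": 0,"roll": 0,"fingers": 1},{"dx": -0.72,"dy": -0.68,"dz": 0,"roll": 0,"fingers": 1},{"dx": -0.72,"dy": -0.68,"dz": 0,"roll": 0,"fingers": 1},{"dx": -0.72,"dy": -0.68,"dz": 0,"roll": 0,"fingers": 1},{"dx": -0.72,"dy": -0.68,"dz": 0,"roll": 0,"fingers": 1},{"dx": -0.72,"dy": -0.68,"dz": 0,"roll": 0,"fingers": 1},{"dx": -0.72,"dy": -0.68,"dz": 0,"roll": 0,"fingers": 1},{"dx": -0.72,"dy": -0.68,"dz": 0,"roll": 0,"fingers": 1},{"dx": -0.72,"dy": -0.68,"dz": 0,"roll": 0,"fingers": 1},{"dx": -0.72,"dy": -0.68,"dz": 0,"roll": 0,"fingers": 1},{"dx": -0.72,"dy": -0.68,"dz": 0,"roll": 0,"fingers": 1},{"dx": -0.72,"dy": -0.68,"dz": 0,"roll": 0,"fingers": 1},{"dx": -0.72,"dy": -0.68,"dz": 0,"roll": 0,"fingers": 1},{"dx": -0.72,"dy": -0.68,"dz": 0,"roll": 0,"fingers": 1},{"dx": -0.72,"dy": -0.68,"dz": 0,"roll": 0,"fingers": 1},{"dx": -0.72,"dy": -0.68,"dz": 0,"roll": 0,"fingers": 1},{"dx": -0.72,"dy": -0.68,"dz": 0,"roll": 0,"fingers": 1},{"dx": -0.72,"dy": -0.68,"dz": 0,"roll": 0,"fingers": 1},{"dx": -0.72,"dy": -0.68,"dz": 0,"roll": 0,"fingers": 1},{"dx": -0.72,"dy": -0.68,"dz": 0,"roll": 0,"fingers": 1}])

```text
time: 2.07
tool_pos: [0.5787, -0.0072, 0.2316]
tcp_rot: [0.415, 3.113, 0.0]
wrist_force: [0.8, 0.3, -0.2]
width: -0.001
```

play_rows(rows=[{"dx": 0,"dy": 0,"dz": 0,"roll": 1,"fingers": 1},{"dx": 0,"dy": 0,"dz": 0,"roll": 1,"fingers": 1},{"dx": 0,"dy": 0,"dz": 0,"roll": 1,"fingers": 1},{"dx": 0,"dy": 0,"dz": 0,"roll": 1,"fingers": 1},{"dx": 0,"dy": 0,"dz": 0,"roll": 1,"fingers": 1},{"dx": 0,"dy": 0,"dz": 0,"roll": 1,"fingers": 1},{"dx": 0,"dy": 0,"dz": 0,"roll": 1,"fingers": 1},{"dx": 0,"dy": 0,"dz": 0,"roll": 1,"fingers": 1},{"dx": 0,"dy": 0,"dz": 0,"roll": 1,"fingers": 1},{"dx": 0,"dy": 0,"dz": 0,"roll": 1,"fingers": 1},{"dx": 0,"dy": 0,"dz": 0,"roll": 1,"fingers": 1},{"dx": 0,"dy": 0,"dz": 0,"roll": 1,"fingers": 1},{"dx": 0,"dy": 0,"dz": 0,"roll": 1,"fingers": 1},{"dx": 0,"dy": 0,"dz": 0,"roll": 1,"fingers": 1},{"dx": 0,"dy": 0,"dz": 0,"roll": 1,"fingers": 1},{"dx": 0,"dy": 0,"dz": 0,"roll": 1,"fingers": 1},{"dx": 0,"dy": 0,"dz": 0,"roll": 1,"fingers": 1},{"dx": 0,"dy": 0,"dz": 0,"roll": 1,"fingers": 1},{"dx": 0,"dy": 0,"dz": 0,"roll": 1,"fingers": 1},{"dx": 0,"dy": 0,"dz": 0,"roll": 1,"fingers": 1}])

```text
time: 3.73
tool_pos: [0.578, -0.0053, 0.2314]
tcp_rot: [2.323, 2.115, 0.0]
wrist_force: [0.2, -0.4, 0.3]
width: 0.0
```

play_rows(rows=[{"dx": 0,"dy": 0,"dz": 0,"roll": 1,"fingers": 1},{"dx": 0,"dy": 0,"dz": 0,"roll": 1,"fingers": 1},{"dx": 0,"dy": 0,"dz": 0,"roll": 1,"fingers": 1},{"dx": 0,"dy": 0,"dz": 0,"roll": 1,"fingers": 1},{"dx": 0,"dy": 0,"dz": 0,"roll": 1,"fingers": 1},{"dx": 0,"dy": 0,"dz": 0,"roll": 1,"fingers": 1},{"dx": 0,"dy": 0,"dz": 0,"roll": 1,"fingers": 1},{"dx": 0,"dy": 0,"dz": 0,"roll": 1,"fingers": 1},{"dx": 0,"dy": 0,"dz": 0,"roll": 1,"fingers": 1},{"dx": 0,"dy": 0,"dz": 0,"roll": 1,"fingers": 1},{"dx": 0,"dy": 0,"dz": 0,"roll": 1,"fingers": 1},{"dx": 0,"dy": 0,"dz": 0,"roll": 1,"fingers": 1},{"dx": 0,"dy": 0,"dz": 0,"roll": 1,"fingers": 1},{"dx": 0,"dy": 0,"dz": 0,"roll": 1,"fingers": 1},{"dx": 0,"dy": 0,"dz": 0,"roll": 1,"fingers": 1},{"dx": 0,"dy": 0,"dz": 0,"roll": 1,"fingers": 1},{"dx": 0,"dy": 0,"dz": 0,"roll": 1,"fingers": 1},{"dx": 0,"dy": 0,"dz": 0,"roll": 1,"fingers": 1},{"dx": 0,"dy": 0,"dz": 0,"roll": 1,"fingers": 1},{"dx": 0,"dy": 0,"dz": 0,"roll": 1,"fingers": 1}])

```text
time: 5.4
tool_pos: [0.578, -0.0053, 0.2314]
tcp_rot: [3.139, 0.127, 0.0]
wrist_force: [0.6, -0.3, -0.6]
width: -0.002
```

play_rows(rows=[{"dx": 0,"dy": 0,"dz": 0,"roll": 1,"fingers": 1},{"dx": 0,"dy": 0,"dz": 0,"roll": 1,"fingers": 1},{"dx": 0,"dy": 0,"dz": 0,"roll": 0.7,"fingers": 1},{"dx": 0,"dy": 0,"dz": 0,"roll": 0,"fingers": 1},{"dx": 0,"dy": 0,"dz": 0,"roll": 0,"fingers": 1}])

```text
time: 5.82
tool_pos: [0.578, -0.0053, 0.2314]
tcp_rot: [3.137, -0.161, 0.0]
wrist_force: [-0.4, 0.0, -0.0]
width: 0.003
```

Run:
```python
from h import *
st()
c=cam('wrist'); im=c['pixels']; print(-c['R'].T@c['t'])
print('ctr px',proj(c,[.5515,-.0655,.06]), proj(c,[.5962,-.0188,.0495]))
save('d.png',im)
```

```text
t 5.82 p [ 0.578  -0.0053  0.2314] xang -5.9 F [-0.4  0.  -0. ] q6 1.62 w 0.0
[ 0.6605881  -0.01274329  0.37416652]
ctr px [[335.38833211 204.58017391]] [[289.06341638 166.84251994]]
```

View pics/d.png

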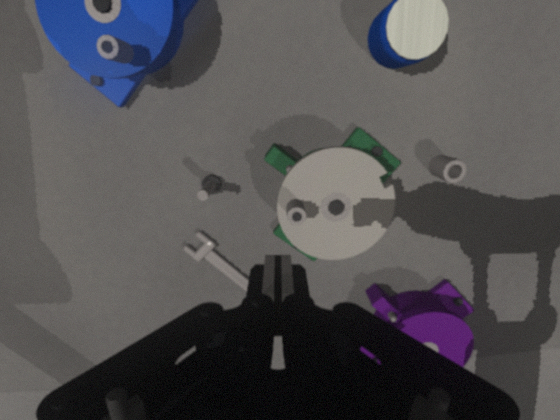

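The wrist view shows the plate centred at (336,206), with the peg top at (296,214), the notch at (386,180) and the green lug at (281,158). This matches my projections. Now I'll measure the angles from here.

```bash
cat > w.py <<'E'
from h import *
from scipy.optimize import least_squares
def wm(z=.06,g=(.5515,-.0655)):
    c=cam('wrist'); im=c['pixels']; hsv=cv2.cvtColor(im,cv2.COLOR_RGB2HSV); h,w=im.shape[:2]
    v,u=np.mgrid[:h,:w]; uv=np.c_[u.ravel(),v.ravel()]
    X=cloud(c); G=np.array(g)
    near=np.linalg.norm(X[...,:2]-G,axis=2)<.11
    m=(near&(abs(X[...,2]-z)<.006)).astype(np.uint8)
    ct=max(cv2.findContours(m,cv2.RETR_EXTERNAL,cv2.CHAIN_APPROX_NONE)[0],key=cv2.contourArea).reshape(-1,2)
    P=plane(c,ct,z)[:,:2]
    ctr=least_squares(lambda p:np.hypot(*(P-p).T)-.065,G,loss='soft_l1',f_scale=.0007).x
    r=np.hypot(*(P-ctr).T);a=np.degrees(np.arctan2(*(P-ctr).T[::-1]))
    print('z',np.median(X[m>0][:,2]),'ctr',ctr,'dents',[(int(x),int(y*1e3)) for x,y in zip(a[r<.0615],r[r<.0615])])
    pk=near&(abs(X[...,2]-z-.03)<.004)
    if pk.sum(): 
        b=plane(c,np.argwhere(pk)[:,::-1],z+.03)[:,:2]; p=(b.min(0)+b.max(0))/2-ctr; print('peg',p+ctr,'r',np.hypot(*p),'ang',np.degrees(np.arctan2(p[1],p[0])))
    gm=(cv2.inRange(hsv,(45,60,15),(90,255,255))>0)&near
    L=X[gm&(X[...,2]>.025)&(X[...,2]<.05)]; d=L[:,:2]-ctr; k=np.hypot(*d.T); d=d[k>.07];k=k[k>.07]
    ang=np.degrees(np.arctan2(d[:,1],d[:,0])); print('lug n',len(d),'mid ang',(ang[k<.09].min()+ang[k<.09].max())/2,'median',np.median(ang),'rmax',k.max(),'z',np.median(L[:,2]))
    return c
E
python3 - <<'E'
from w import *
c=wm()
for n,px,z in(('spindle',(336,207),.063),('peg',(296.5,214),.09),('notch',(386,180),.06)):
    p=plane(c,[px],z)[0];print(n,p,np.degrees(np.arctan2(p[1]+.0655,p[0]-.5515)))
E
```

```text
z 0.06025647630502583 ctr [ 0.54929662 -0.06529776] dents [(-72, 60), (-71, 59), (-71, 58), (-71, 57), (-71, 56), (-72, 55), (-70, 54), (-69, 54), (-67, 54), (-66, 54), (-64, 54), (-63, 54), (-62, 54), (-61, 54), (-59, 54), (-58, 54), (-58, 56), (-58, 57), (-58, 58), (-58, 60)]
peg [ 0.55430797 -0.02102578] r 0.04455471331794463 ang 83.54190964732508
lug n 369 mid ang 46.888141067997246 median 46.54890988886896 rmax 0.09284931183419795 z 0.036006769303006926
spindle [ 0.54969102 -0.06554819  0.063     ] -178.4741897942557
peg [ 0.55591569 -0.02120751  0.09      ] 84.30677172719524
notch [ 0.5737693  -0.12084247  0.06      ] -68.08060160663176
```

All the measurements agree: notch −65.3°, peg 84°, pin 46.9°, axis about (0.550,−0.0655). The plate must turn +112°. I'll move in beside the peg with 12 mm clearance and go down to z ≈ 0.071.

play_rows(rows=[{"dx": 0.29,"dy": 0.45,"dz": 0,"roll": 0,"fingers": 1},{"dx": 0,"dy": 0,"dz": 0.5,"roll": 0,"fingers": 1},{"dx": 0,"dy": 0,"dz": 0.5,"roll": 0,"fingers": 1},{"dx": 0,"dy": 0,"dz": 0.5,"roll": 0,"fingers": 1},{"dx": 0,"dy": 0,"dz": 0.5,"roll": 0,"fingers": 1},{"dx": 0,"dy": 0,"dz": 0.5,"roll": 0,"fingers": 1},{"dx": 0,"dy": 0,"dz": 0.5,"roll": 0,"fingers": 1},{"dx": 0,"dy": 0,"dz": 0.5,"roll": 0,"fingers": 1},{"dx": 0,"dy": 0,"dz": 0.5,"roll": 0,"fingers": 1},{"dx": 0,"dy": 0,"dz": 0,"roll": 0,"fingers": 1},{"dx": 0,"dy": 0,"dz": 0,"roll": 0,"fingers": 1}])

```text
time: 6.83
tool_pos: [0.5864, -0.0243, 0.0701]
tcp_rot: [-3.137, 0.163, 0.005]
wrist_force: [-0.7, -0.4, 0.7]
width: -0.002
```

Run:
```python
from h import *
s=st(); d=np.array(s['tool_pos'])[:2]-[.5503,-.0655]; th=np.radians(84); print('rad,tan mm',1e3*d@[np.cos(th),np.sin(th)],1e3*d@[-np.sin(th),np.cos(th)])
```

```text
t 6.83 p [ 0.5864 -0.0243  0.0701] xang -5.9 F [-0.7 -0.4  0.7] q6 1.59 w -0.0
rad,tan mm 44.767569861755135 -31.55825217207636
```

play_rows(rows=[{"dx": -0.05,"dy": 0,"dz": 0,"roll": 0,"fingers": 1},{"dx": -0.05,"dy": 0,"dz": 0,"roll": 0,"fingers": 1},{"dx": -0.05,"dy": 0,"dz": 0,"roll": 0,"fingers": 1},{"dx": -0.05,"dy": 0,"dz": 0,"roll": 0,"fingers": 1},{"dx": -0.05,"dy": 0,"dz": 0,"roll": 0,"fingers": 1},{"dx": -0.06,"dy": -0.026,"dz": 0,"roll": -0.75,"fingers": 1},{"dx": -0.06,"dy": -0.026,"dz": 0,"roll": -0.75,"fingers": 1},{"dx": -0.06,"dy": -0.026,"dz": 0,"roll": -0.75,"fingers": 1},{"dx": -0.06,"dy": -0.026,"dz": 0,"roll": -0.75,"fingers": 1},{"dx": -0.06,"dy": -0.026,"dz": 0,"roll": -0.75,"fingers": 1},{"dx": 0,"dy": 0,"dz": 0,"roll": 0,"fingers": 1},{"dx": 0,"dy": 0,"dz": 0,"roll": 0,"fingers": 1}])

```text
time: 7.83
tool_pos: [0.5661, -0.0181, 0.0719]
tcp_rot: [3.132, 0.245, 0.002]
wrist_force: [0.7, -0.2, 0.7]
width: -0.002
```

```bash
cat >> h.py <<'E'
def pol(ctr=(.5503,-.0655)):
    s=st(); R=cv2.Rodrigues(np.array(s['tcp_rot'],float))[0]; d=np.array(s['tool_pos'])[:2]-ctr
    print('along -y(rad) %.1f along x %.1f mm'%(-1e3*d@R[:2,1],1e3*d@R[:2,0]))
E
python3 - <<'E'
from h import *
pol()
c=cam('scene'); X=cloud(c); pk=X[(abs(X[...,2]-.0905)<.004)&(np.linalg.norm(X[...,:2]-[.5503,-.0655],axis=2)<.065)&(cv2.cvtColor(c['pixels'],cv2.COLOR_RGB2HSV)[...,2]>70)]
d=pk[:,:2].mean(0)-[.5529,-.0658];print(len(pk),np.degrees(np.arctan2(d[1],d[0])),np.hypot(*d))
save('e.png',cv2.resize(c['pixels'][130:270,140:330],(760,560)))
E
```

```text
t 7.83 p [ 0.5661 -0.0181  0.0719] xang 9.0 F [ 0.7 -0.2  0.7] q6 1.34 w -0.0
along -y(rad) 44.3 along x 23.0 mm
15 61.96453212985764 0.05576935350662731
```

View pics/e.png

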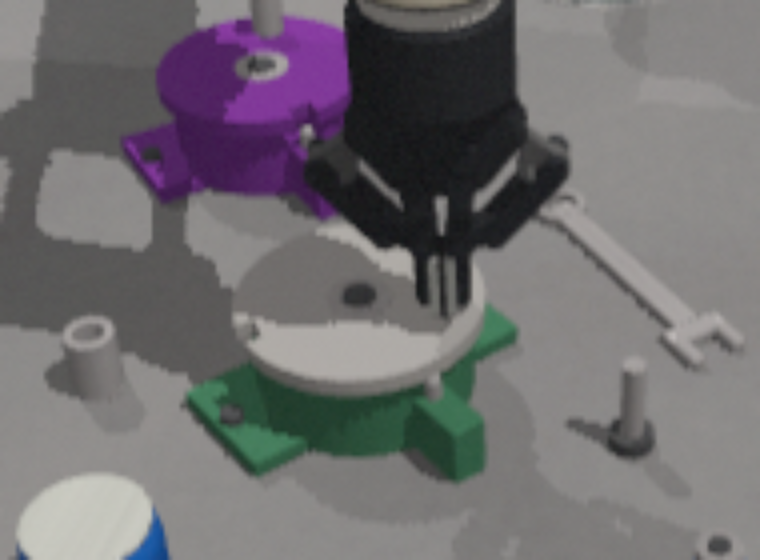

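The scene crop shows the fingertip behind the peg. The notch has moved round to (246,328), so the plate is turning and everything else is clear. Continuing the arc.

play_rows(rows=[{"dx": -0.06,"dy": -0.027,"dz": 0,"roll": -0.75,"fingers": 1},{"dx": -0.06,"dy": -0.027,"dz": 0,"roll": -0.75,"fingers": 1},{"dx": -0.06,"dy": -0.027,"dz": 0,"roll": -0.75,"fingers": 1},{"dx": -0.06,"dy": -0.027,"dz": 0,"roll": -0.75,"fingers": 1},{"dx": -0.06,"dy": -0.027,"dz": 0,"roll": -0.75,"fingers": 1},{"dx": -0.06,"dy": -0.027,"dz": 0,"roll": -0.75,"fingers": 1},{"dx": -0.06,"dy": -0.027,"dz": 0,"roll": -0.75,"fingers": 1},{"dx": -0.06,"dy": -0.027,"dz": 0,"roll": -0.75,"fingers": 1},{"dx": -0.06,"dy": -0.027,"dz": 0,"roll": -0.75,"fingers": 1},{"dx": -0.06,"dy": -0.027,"dz": 0,"roll": -0.75,"fingers": 1},{"dx": -0.06,"dy": -0.027,"dz": 0,"roll": -0.75,"fingers": 1},{"dx": -0.06,"dy": -0.027,"dz": 0,"roll": -0.75,"fingers": 1},{"dx": -0.06,"dy": -0.027,"dz": 0,"roll": -0.75,"fingers": 1},{"dx": -0.06,"dy": -0.027,"dz": 0,"roll": -0.75,"fingers": 1},{"dx": -0.06,"dy": -0.027,"dz": 0,"roll": -0.75,"fingers": 1},{"dx": 0,"dy": 0,"dz": 0,"roll": 0,"fingers": 1}])

```text
time: 9.22
tool_pos: [0.5274, -0.022, 0.0716]
tcp_rot: [-2.799, -1.427, -0.001]
wrist_force: [-0.7, 1.1, 1.0]
width: -0.004
```

Run:
```python
from h import *
pol()
```

```text
t 9.22 p [ 0.5274 -0.022   0.0716] xang 54.0 F [-0.7  1.1  1. ] q6 0.54 w -0.0
along -y(rad) 44.1 along x 21.8 mm
```

play_rows(rows=[{"dx": -0.059,"dy": -0.027,"dz": 0,"roll": -0.75,"fingers": 1},{"dx": -0.059,"dy": -0.027,"dz": 0,"roll": -0.75,"fingers": 1},{"dx": -0.059,"dy": -0.027,"dz": 0,"roll": -0.75,"fingers": 1},{"dx": -0.059,"dy": -0.027,"dz": 0,"roll": -0.75,"fingers": 1},{"dx": -0.059,"dy": -0.027,"dz": 0,"roll": -0.75,"fingers": 1},{"dx": -0.059,"dy": -0.027,"dz": 0,"roll": -0.75,"fingers": 1},{"dx": -0.059,"dy": -0.027,"dz": 0,"roll": -0.75,"fingers": 1},{"dx": -0.059,"dy": -0.027,"dz": 0,"roll": -0.75,"fingers": 1},{"dx": -0.059,"dy": -0.027,"dz": 0,"roll": -0.75,"fingers": 1},{"dx": -0.059,"dy": -0.027,"dz": 0,"roll": -0.75,"fingers": 1},{"dx": -0.059,"dy": -0.027,"dz": 0,"roll": -0.75,"fingers": 1},{"dx": -0.059,"dy": -0.027,"dz": 0,"roll": -0.75,"fingers": 1},{"dx": -0.059,"dy": -0.027,"dz": 0,"roll": -0.75,"fingers": 1},{"dx": -0.059,"dy": -0.027,"dz": 0,"roll": -0.75,"fingers": 1},{"dx": -0.059,"dy": -0.027,"dz": 0,"roll": -0.75,"fingers": 1},{"dx": 0,"dy": 0,"dz": 0,"roll": 0,"fingers": 1}])

```text
time: 10.55
tool_pos: [0.5029, -0.0514, 0.0713]
tcp_rot: [-2.041, -2.388, 0.001]
wrist_force: [-1.1, 1.0, 0.4]
width: 0.003
```

Run:
```python
from m import *
pol(); meas(guess=np.array([.5503,-.0655]),tag='f')
```

```text
t 10.55 p [ 0.5029 -0.0514  0.0713] xang 99.0 F [-1.1  1.   0.4] q6 -0.31 w 0.0
along -y(rad) 44.6 along x 21.3 mm
scene ctr [ 0.55386102 -0.06630041] top z 0.06062097666014089 N 163 rmed 0.06464990975593045
 peg top [ 0.51382187 -0.06591383  0.09048256] 92 ang 174.73182543891247 r 0.04167375992367343
 lug [ 0.61254704 -0.00350219  0.03422495] ang 46.93870707438424
 dents deg:r [(31, 60), (35, 56), (40, 55), (43, 57), (160, 59), (164, 57), (168, 56), (172, 55), (177, 54), (174, 47), (179, 42), (-175, 39), (-169, 42), (-163, 46), (-159, 50), (-160, 58)]
side ctr [ 0.5514836  -0.06373283] top z 0.061794170511107915 N 188 rmed 0.06587175492814885
 peg top [ 0.4980969  -0.04518447  0.0901444 ] 84 ang 164.89128949913365 r 0.05285469479807801
 lug [ 6.03515650e-01 -1.86166148e-04  3.31413858e-02] ang 50.68936449278179
 dents deg:r [(31, 59), (30, 55), (39, 55), (39, 59), (-118, 60), (-126, 57), (-135, 54), (-144, 54), (-153, 54), (-163, 53), (-173, 52), (-172, 47), (-174, 44), (-178, 41), (178, 38), (179, 32), (174, 29), (-173, 23), (-152, 20), (-140, 16), (-108, 17), (-90, 23), (-83, 31), (-76, 39), (-72, 48), (-69, 57)]
```

View pics/f.png

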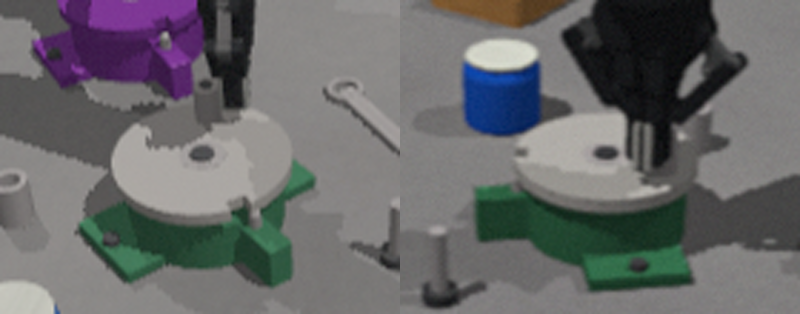

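In the left crop the notch at (240,205) is just short of the pin at (253,215), and the measured notch angle is 37–39°. It needs about 8° more. I'll do that, back off, rise, and check.

play_rows(rows=[{"dx": -0.059,"dy": -0.027,"dz": 0,"roll": -0.75,"fingers": 1},{"dx": -0.059,"dy": -0.027,"dz": 0,"roll": -0.75,"fingers": 1},{"dx": -0.04,"dy": -0.018,"dz": 0,"roll": -0.5,"fingers": 1},{"dx": 0,"dy": 0,"dz": 0,"roll": 0,"fingers": 1},{"dx": 0,"dy": 0,"dz": 0,"roll": 0,"fingers": 1},{"dx": 0.2,"dy": 0,"dz": 0,"roll": 0,"fingers": 1},{"dx": 0.3,"dy": 0,"dz": -0.3,"roll": 0,"fingers": 1},{"dx": 0.3,"dy": 0,"dz": -0.7,"roll": 0,"fingers": 1},{"dx": 0,"dy": 0,"dz": -0.9,"roll": 0,"fingers": 1},{"dx": 0,"dy": 0,"dz": -0.9,"roll": 0,"fingers": 1},{"dx": 0,"dy": 0,"dz": -0.5,"roll": 0,"fingers": 1},{"dx": 0,"dy": 0,"dz": 0,"roll": 0,"fingers": 1},{"dx": 0,"dy": 0,"dz": 0,"roll": 0,"fingers": 1}])

```text
time: 11.73
tool_pos: [0.4934, -0.0267, 0.2059]
tcp_rot: [1.866, 2.523, 0.004]
wrist_force: [-0.6, 0.1, -0.2]
width: -0.003
```

Run:
```python
from w import *
from m import meas
pol(); c=wm(); save('g.png',c['pixels']); meas(guess=np.array([.5503,-.0655]),tag='g2')
```

```text
t 11.73 p [ 0.4934 -0.0267  0.2059] xang 107.0 F [-0.6  0.1 -0.2] q6 -0.40 w -0.0
along -y(rad) 43.0 along x 53.7 mm
z 0.060188286202873684 ctr [ 0.54944581 -0.06432221] dents [(-140, 60), (-141, 60), (-142, 60), (-143, 59), (-145, 59), (-146, 59), (-147, 59), (-148, 59), (-149, 58), (-150, 58), (-152, 58), (-153, 58), (-154, 56), (-155, 56), (-156, 56), (-157, 56), (-158, 56), (-160, 56), (-161, 56), (-162, 56), (-163, 56), (-164, 55), (-166, 54), (-167, 54), (-168, 53), (-170, 52), (-170, 51), (-170, 50), (-171, 49), (-173, 48), (-173, 47), (-173, 46), (-172, 45), (-174, 44), (-173, 43), (-171, 41), (-173, 41), (-172, 39), (-170, 39), (-170, 38), (-169, 37), (-167, 37), (-165, 36), (-163, 36), (-162, 35), (-160, 35), (-158, 35), (-156, 35), (-154, 35), (-152, 35), (-150, 35), (-148, 36), (-147, 36), (-145, 36), (-143, 36), (-141, 37), (-141, 36), (-140, 35), (-139, 34), (-139, 33), (-138, 32), (-137, 31), (-134, 31), (-132, 31), (-130, 32), (-129, 32), (-127, 33), (-125, 34), (-124, 35), (-122, 35), (-120, 35), (-118, 36), (-117, 35), (-116, 35), (-114, 34), (-113, 33), (-111, 32),
[... 921 characters left out ...]
.04399949076391764
 lug [ 0.6128034  -0.00357189  0.03445025] ang 46.419155605415135
 dents deg:r [(-174, 60), (-177, 53), (-174, 45), (-168, 42), (-162, 42), (-157, 43), (-153, 51), (-153, 59), (41, 56), (46, 56), (51, 56)]
side ctr [ 0.55172504 -0.06432175] top z 0.06183708631987056 N 178 rmed 0.06645857058615093
 peg top [ 0.5054085  -0.0742949   0.09135855] 66 ang -166.5564582000894 r 0.04714690224526123
 lug [ 0.60276232 -0.00066097  0.03289342] ang 51.28061258662772
 dents deg:r [(36, 61), (44, 59), (-127, 58), (-136, 56), (-145, 56), (-153, 56), (-159, 53), (-165, 51), (-167, 47), (-169, 44), (-166, 39), (-155, 34), (-141, 34), (-126, 35), (-114, 39), (-104, 44), (-96, 50), (-90, 57)]
```

View pics/g.png

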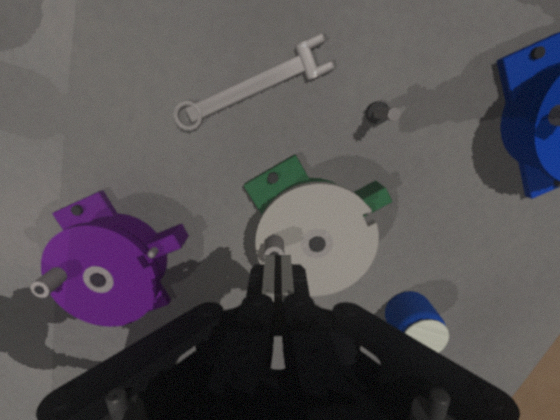

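In the wrist view the peg is at (275,252), the notch at (372,217) and the lug at (376,195). The wrist estimate is about 2° short (notch 45.3° against lug 47.2°), the scene gives 46°, and the contact geometry gives 46.6°. The play is ±2.7°. I'll go above the pressing spot on the bare face opposite the peg (r = 38 mm at −60°), where the wrist camera looks almost straight down on the notch, and recheck.

play_rows(rows=[{"dx": -0.75,"dy": 0.43,"dz": 0,"roll": 0,"fingers": 1},{"dx": -0.75,"dy": 0.43,"dz": 0,"roll": 0,"fingers": 1},{"dx": -0.75,"dy": 0.43,"dz": 0,"roll": 0,"fingers": 1},{"dx": 0,"dy": 0,"dz": 0.5,"roll": 0,"fingers": 1},{"dx": 0,"dy": 0,"dz": 0.5,"roll": 0,"fingers": 1},{"dx": 0,"dy": 0,"dz": 0.5,"roll": 0,"fingers": 1},{"dx": 0,"dy": 0,"dz": 0,"roll": 0,"fingers": 1},{"dx": 0,"dy": 0,"dz": 0,"roll": 0,"fingers": 1}])

```text
time: 12.55
tool_pos: [0.5656, -0.0978, 0.1402]
tcp_rot: [-1.865, -2.521, 0.004]
wrist_force: [-0.6, -0.0, 0.9]
width: 0.002
```

Run:
```python
from w import *
pol(); c=wm(); C=np.array([.5500,-.0655])
n=C+.063*np.array([np.cos(np.radians(46.9)),np.sin(np.radians(46.9))])
u,v=proj(c,[*n,.055])[0].astype(int); print(u,v)
y0,x0=max(v-40,0),max(u-40,0)
a=c['pixels'][y0:y0+80,x0:x0+80]; b=cam('scene'); p,q=proj(b,[*n,.055])[0].astype(int); print(x0,y0,a.shape,p,q)
d=b['pixels'][q-20:q+20,p-20:p+20]
f=lambda i:cv2.resize(i,(400,400),interpolation=cv2.INTER_CUBIC)
save('h.png',cv2.convertScaleAbs(np.hstack([f(a),f(d)]),alpha=1.4))
```

```text
t 12.55 p [ 0.5656 -0.0978  0.1402] xang 107.0 F [-0.6 -0.   0.9] q6 -0.51 w 0.0
along -y(rad) -5.1 along x -35.4 mm
z 0.06019066498374963 ctr [ 0.54927861 -0.06557194] dents [(-166, 61), (-166, 60), (-166, 59), (-167, 58), (-168, 58), (-169, 57), (-169, 56), (-170, 55), (-171, 55), (-171, 54), (-172, 53), (-172, 53), (-173, 52), (-173, 51), (-174, 51), (-174, 50), (-175, 49), (-175, 48), (-176, 48), (-175, 47), (-175, 46), (-175, 45), (-176, 45), (-176, 44), (-175, 43), (-175, 42), (-174, 42), (-175, 41), (-174, 40), (-174, 39), (-173, 38), (-172, 38), (-171, 38), (-170, 37), (-169, 37), (-168, 37), (-167, 36), (-165, 36), (-164, 36), (-163, 36), (-162, 36), (-161, 36), (-159, 36), (-158, 36), (-157, 36), (-156, 37), (-155, 38), (-154, 38), (-153, 39), (-152, 39), (-151, 40), (-150, 41), (-149, 42), (-148, 43), (-147, 43), (-147, 44), (-146, 45), (-145, 46), (-145, 47), (-144, 48), (-144, 49), (-144, 50), (-144, 51), (-144, 52), (-144, 53), (-144, 54), (-144, 54), (-145, 55), (-145, 56), (-145, 57), (-145, 57), (-146, 58), (-146, 59), (-147, 59), (-147, 60), (-148, 60), (38, 61), (39, 60), (39, 60), (39, 59), (38, 58), (38, 57), (38, 56), (38, 56), (38, 55), (39, 54), (40, 55), (41, 54), (42, 54), (43, 54), (44, 54), (45, 54), (45, 54), (46, 55), (47, 54), (48, 55), (49, 54), (49, 55), (50, 54), (51, 55), (52, 55), (53, 55), (53, 56), (52, 57), (53, 58), (53, 58), (52, 59), (53, 60), (52, 61)]
peg [ 0.50595804 -0.07664992] r 0.044714581693769295 ang -165.65566590195118
lug n 745 mid ang 47.85559329680453 median 48.21250212843566 rmax 0.09271808121781226 z 0.03602809787422248
345 131
305 91 (80, 80, 3) 247 221
```

View pics/h.png

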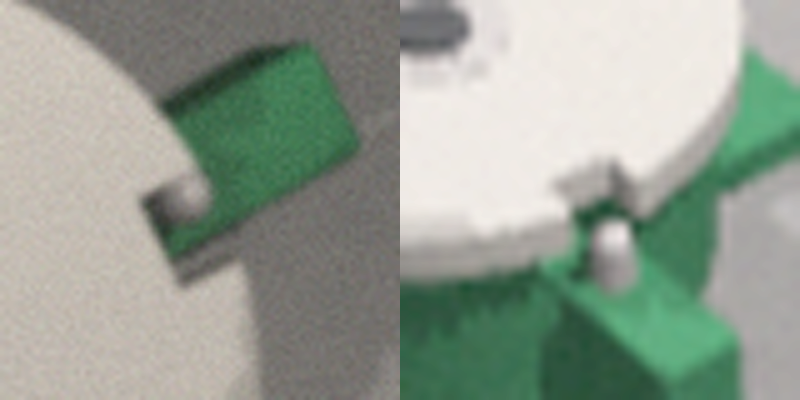

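The left crop (wrist) shows the pin at (185,197) in the notch, close to the upper (counter-clockwise) edge. The notch's inner corners are at (140,205) and (180,286). I'll compute that with the parallax included.

Run:
```python
from h import *
c=cam('wrist'); C=np.array([.5493,-.0656])
def A(px,z):
    p=plane(c,[(305+px[0]/5,91+px[1]/5)],z)[0][:2]-C; return round(np.degrees(np.arctan2(p[1],p[0])),1),round(1e3*np.hypot(*p),1)
for n,px,z in(('in ccw',(140,205),.06),('in cw',(180,286),.06),('out ccw',(196,170),.06),('out cw',(240,262),.06),('pin',(185,197),.0485),('pin49',(185,197),.0495),('lug far L',(310,42),.036),('lug far R',(358,145),.036)): print(n,A(px,z))
```

```text
in ccw (np.float64(48.4), np.float64(57.2))
in cw (np.float64(35.0), np.float64(58.4))
out ccw (np.float64(48.5), np.float64(66.6))
out cw (np.float64(35.6), np.float64(67.8))
pin (np.float64(44.5), np.float64(65.2))
pin49 (np.float64(44.7), np.float64(65.0))
lug far L (np.float64(51.1), np.float64(94.9))
lug far R (np.float64(40.2), np.float64(95.4))
```

Absolute angles scatter by 2–4°, but every relative measure has the notch about 2° short: wrist masks 1.5–2.4°, pin against notch +2.7°, peg angle +2.5°. That nearly uses up the play, so I'll nudge the peg another 2° before pressing.

play_rows(rows=[{"dx": 0.59,"dy": -0.415,"dz": 0,"roll": 0,"fingers": 1},{"dx": 0.59,"dy": -0.415,"dz": 0,"roll": 0,"fingers": 1},{"dx": 0.59,"dy": -0.415,"dz": 0,"roll": 0,"fingers": 1},{"dx": 0,"dy": 0,"dz": 0.57,"roll": 0,"fingers": 1},{"dx": 0,"dy": 0,"dz": 0.57,"roll": 0,"fingers": 1},{"dx": 0,"dy": 0,"dz": 0.57,"roll": 0,"fingers": 1},{"dx": 0,"dy": 0,"dz": 0,"roll": 0,"fingers": 1},{"dx": 0,"dy": 0,"dz": 0,"roll": 0,"fingers": 1}])

```text
time: 13.37
tool_pos: [0.4993, -0.0451, 0.0752]
tcp_rot: [-1.867, -2.525, 0.001]
wrist_force: [-0.8, -0.5, 0.8]
width: -0.0
```

Run:
```python
from h import *
pol()
```

```text
t 13.37 p [ 0.4993 -0.0451  0.0752] xang 107.0 F [-0.8 -0.5  0.8] q6 -0.44 w -0.0
along -y(rad) 42.7 along x 34.5 mm
```

play_rows(rows=[{"dx": -0.08,"dy": 0,"dz": 0,"roll": 0,"fingers": 1},{"dx": -0.08,"dy": 0,"dz": 0,"roll": 0,"fingers": 1},{"dx": -0.08,"dy": 0,"dz": 0,"roll": 0,"fingers": 1},{"dx": -0.06,"dy": 0,"dz": 0,"roll": 0,"fingers": 1},{"dx": -0.03,"dy": 0,"dz": 0,"roll": 0,"fingers": 1},{"dx": -0.03,"dy": 0,"dz": 0,"roll": 0,"fingers": 1},{"dx": -0.015,"dy": 0,"dz": 0,"roll": 0,"fingers": 1},{"dx": 0,"dy": 0,"dz": 0,"roll": 0,"fingers": 1},{"dx": 0,"dy": 0,"dz": 0,"roll": 0,"fingers": 1}])

```text
time: 14.12
tool_pos: [0.504, -0.0597, 0.0748]
tcp_rot: [-1.868, -2.526, 0.0]
wrist_force: [0.2, 1.0, 0.4]
width: -0.002
```

Run:
```python
from h import *
pol()
```

```text
t 14.12 p [ 0.504  -0.0597  0.0748] xang 107.0 F [0.2 1.  0.4] q6 -0.46 w -0.0
along -y(rad) 42.5 along x 19.1 mm
```

play_rows(rows=[{"dx": 0.15,"dy": 0,"dz": 0,"roll": 0,"fingers": 1},{"dx": 0.25,"dy": 0,"dz": 0,"roll": 0,"fingers": 1},{"dx": 0,"dy": 0,"dz": -0.57,"roll": 0,"fingers": 1},{"dx": 0,"dy": 0,"dz": -0.57,"roll": 0,"fingers": 1},{"dx": 0,"dy": 0,"dz": -0.57,"roll": 0,"fingers": 1},{"dx": -0.6,"dy": 0.415,"dz": 0,"roll": 0,"fingers": 1},{"dx": -0.6,"dy": 0.415,"dz": 0,"roll": 0,"fingers": 1},{"dx": -0.6,"dy": 0.415,"dz": 0,"roll": 0,"fingers": 1},{"dx": 0,"dy": 0,"dz": 0,"roll": 0,"fingers": 1},{"dx": 0,"dy": 0,"dz": 0,"roll": 0,"fingers": 1}])

```text
time: 14.95
tool_pos: [0.5686, -0.0986, 0.143]
tcp_rot: [-1.869, -2.525, 0.0]
wrist_force: [-0.1, -0.5, -0.0]
width: 0.001
```

Run:
```python
from w import *
pol(); c=wm(); C=np.array([.5500,-.0655])
n=C+.063*np.array([np.cos(np.radians(46.9)),np.sin(np.radians(46.9))])
u,v=proj(c,[*n,.055])[0].astype(int)
y0,x0=max(v-40,0),max(u-40,0)
a=c['pixels'][y0:y0+80,x0:x0+80]; b=cam('scene'); p,q=proj(b,[*n,.055])[0].astype(int); print(x0,y0,a.shape,p,q)
d=b['pixels'][q-20:q+20,p-20:p+20]
f=lambda i:cv2.resize(i,(400,400),interpolation=cv2.INTER_CUBIC)
save('i.png',cv2.convertScaleAbs(np.hstack([f(a),f(d)]),alpha=1.4))
```

```text
t 14.95 p [ 0.5686 -0.0986  0.143 ] xang 107.0 F [-0.1 -0.5 -0. ] q6 -0.51 w 0.0
along -y(rad) -7.8 along x -36.9 mm
z 0.060188035776834715 ctr [ 0.54937416 -0.06558008] dents [(-164, 61), (-164, 60), (-164, 59), (-165, 58), (-166, 57), (-166, 57), (-167, 56), (-168, 55), (-168, 54), (-169, 54), (-169, 54), (-170, 53), (-170, 52), (-171, 51), (-172, 51), (-172, 50), (-172, 49), (-172, 48), (-172, 48), (-172, 47), (-173, 46), (-173, 45), (-174, 45), (-173, 44), (-172, 43), (-171, 42), (-171, 42), (-173, 41), (-172, 40), (-171, 40), (-170, 39), (-169, 38), (-168, 38), (-167, 37), (-165, 37), (-164, 36), (-163, 36), (-162, 36), (-161, 36), (-159, 36), (-158, 36), (-157, 36), (-156, 36), (-155, 37), (-154, 37), (-153, 38), (-151, 38), (-151, 39), (-149, 39), (-149, 40), (-148, 41), (-147, 42), (-146, 43), (-145, 44), (-145, 45), (-144, 46), (-143, 46), (-143, 47), (-142, 48), (-142, 49), (-142, 50), (-142, 51), (-142, 52), (-141, 53), (-141, 54), (-142, 54), (-142, 55), (-142, 56), (-143, 57), (-143, 57), (-143, 58), (-143, 59), (-144, 60), (-145, 60), (-145, 61), (42, 60), (41, 60), (42, 59), (42, 58), (41, 57), (41, 56), (41, 55), (41, 55), (42, 54), (43, 55), (44, 54), (44, 54), (46, 54), (46, 54), (47, 54), (48, 54), (49, 54), (50, 55), (51, 54), (52, 54), (52, 54), (53, 54), (54, 55), (55, 55), (56, 55), (56, 56), (56, 57), (56, 58), (56, 58), (56, 59), (55, 60), (55, 61)]
peg [ 0.50659253 -0.0789627 ] r 0.0448259148616451 ang -162.62967328351039
lug n 724 mid ang 47.65488846182365 median 48.23968960799027 rmax 0.09263655677879315 z 0.03604416531457056
300 88 (80, 80, 3) 247 221
```

View pics/i.png

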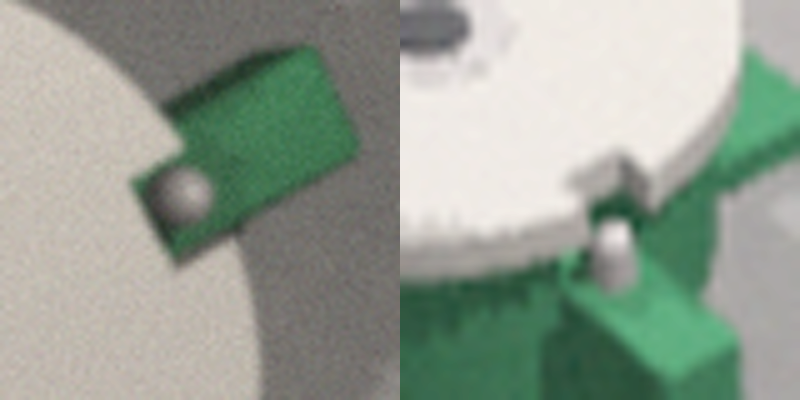

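The pin at (183,195) now sits in the middle of the notch in the wrist crop (edges at about (160,165) and (205,250)). By mask, notch and lug differ by no more than 1°. This is aligned, so I'll press straight down here, in stages.

play_rows(rows=[{"dx": 0,"dy": 0,"dz": 0.5,"roll": 0,"fingers": 1},{"dx": 0,"dy": 0,"dz": 0.5,"roll": 0,"fingers": 1},{"dx": 0,"dy": 0,"dz": 0.5,"roll": 0,"fingers": 1},{"dx": 0,"dy": 0,"dz": 0.4,"roll": 0,"fingers": 1},{"dx": 0,"dy": 0,"dz": 0,"roll": 0,"fingers": 1},{"dx": 0,"dy": 0,"dz": 0.04,"roll": 0,"fingers": 1},{"dx": 0,"dy": 0,"dz": 0.04,"roll": 0,"fingers": 1},{"dx": 0,"dy": 0,"dz": 0.04,"roll": 0,"fingers": 1},{"dx": 0,"dy": 0,"dz": 0.04,"roll": 0,"fingers": 1},{"dx": 0,"dy": 0,"dz": 0.04,"roll": 0,"fingers": 1},{"dx": 0,"dy": 0,"dz": 0,"roll": 0,"fingers": 1}])

```text
time: 15.97
tool_pos: [0.5688, -0.0987, 0.06]
tcp_rot: [1.867, 2.525, 0.001]
wrist_force: [-0.6, 0.6, 1.2]
width: 0.002
```

play_rows(rows=[{"dx": 0,"dy": 0,"dz": 0.03,"roll": 0,"fingers": 1},{"dx": 0,"dy": 0,"dz": 0.03,"roll": 0,"fingers": 1},{"dx": 0,"dy": 0,"dz": 0.03,"roll": 0,"fingers": 1},{"dx": 0,"dy": 0,"dz": 0,"roll": 0,"fingers": 1}])

```text
time: 16.3
tool_pos: [0.5688, -0.0987, 0.0564]
tcp_rot: [1.867, 2.525, 0.001]
wrist_force: [0.0, 1.1, 3.9]
width: 0.002
```

It's sinking with about 4 N, in the expected range. Continuing.

play_rows(rows=[{"dx": 0,"dy": 0,"dz": 0.03,"roll": 0,"fingers": 1},{"dx": 0,"dy": 0,"dz": 0.03,"roll": 0,"fingers": 1},{"dx": 0,"dy": 0,"dz": 0.03,"roll": 0,"fingers": 1},{"dx": 0,"dy": 0,"dz": 0.03,"roll": 0,"fingers": 1},{"dx": 0,"dy": 0,"dz": 0.03,"roll": 0,"fingers": 1},{"dx": 0,"dy": 0,"dz": 0,"roll": 0,"fingers": 1}])

```text
time: 16.8
tool_pos: [0.5688, -0.0987, 0.0502]
tcp_rot: [1.867, 2.525, 0.001]
wrist_force: [0.5, -0.2, 4.1]
width: -0.001
```

play_rows(rows=[{"dx": 0,"dy": 0,"dz": 0.02,"roll": 0,"fingers": 1},{"dx": 0,"dy": 0,"dz": 0.02,"roll": 0,"fingers": 1},{"dx": 0,"dy": 0,"dz": 0,"roll": 0,"fingers": 1}])

```text
time: 17.05
tool_pos: [0.5689, -0.0987, 0.0494]
tcp_rot: [1.867, 2.525, 0.001]
wrist_force: [-1.4, 0.8, 9.8]
width: 0.001
```

The force is now rising against a stop at z ≈ 0.0494. I'll press about 1 mm more to be sure, then retreat straight up and away.

play_rows(rows=[{"dx": 0,"dy": 0,"dz": 0.02,"roll": 0,"fingers": 1},{"dx": 0,"dy": 0,"dz": 0.02,"roll": 0,"fingers": 1},{"dx": 0,"dy": 0,"dz": 0,"roll": 0,"fingers": 1}])

```text
time: 17.3
tool_pos: [0.5692, -0.0987, 0.049]
tcp_rot: [1.867, 2.525, 0.001]
wrist_force: [-3.3, 1.6, 16.2]
width: -0.003
```

play_rows(rows=[{"dx": 0,"dy": 0,"dz": -0.1,"roll": 0,"fingers": 1},{"dx": 0,"dy": 0,"dz": -0.3,"roll": 0,"fingers": 1},{"dx": 0,"dy": 0,"dz": -0.7,"roll": 0,"fingers": 1},{"dx": 0,"dy": 0,"dz": -0.9,"roll": 0,"fingers": 1},{"dx": 0,"dy": 0,"dz": -0.9,"roll": 0,"fingers": 1},{"dx": 0,"dy": 0,"dz": -0.9,"roll": 0,"fingers": 1},{"dx": 0,"dy": 0,"dz": 0,"roll": 0,"fingers": 1},{"dx": 0,"dy": 0,"dz": 0,"roll": 0,"fingers": 1}])

```text
time: 17.97
tool_pos: [0.57, -0.0991, 0.202]
tcp_rot: [1.865, 2.521, 0.004]
wrist_force: [0.7, 1.1, -0.9]
width: 0.002
```

Run:
```python
from h import *
st(); C=np.array([.5503,-.0655])
ims=[]
for n in('wrist','scene','side'):
    c=cam(n);X=cloud(c);r=np.linalg.norm(X[...,:2]-C,axis=2)
    k=(r<.055)&(r>.015)&(X[...,2]>.04)&(X[...,2]<.07); print(n,'plate z',np.median(X[k][:,2]),np.percentile(X[k][:,2],[10,90]))
    if n!='side': 
        u,v=proj(c,[*C,.05])[0].astype(int); u=max(u,75); v=max(v,75); ims.append(cv2.resize(c['pixels'][v-75:v+75,u-75:u+75],(400,400)))
save('j.png',np.hstack(ims))
```

```text
t 17.97 p [ 0.57   -0.0991  0.202 ] xang 107.0 F [ 0.7  1.1 -0.9] q6 -0.51 w 0.0
wrist plate z 0.05007923168261793 [0.04915267 0.05101567]
scene plate z 0.05061938030141079 [0.04937023 0.05206598]
side plate z 0.052045655637523225 [0.05082259 0.05357758]
```

View pics/j.png

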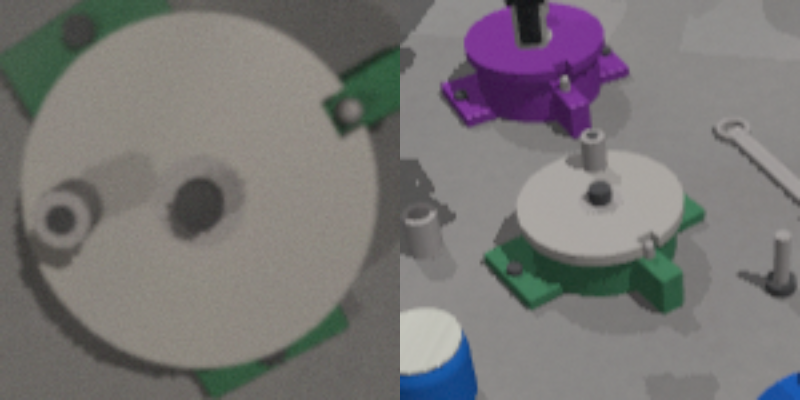

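The pin stands up through the notch (left crop (348,108)), the spindle is well proud, and the plate dropped 9.8–10.1 mm in all three cameras. The arm is clear at z = 0.20.

```bash
python3 -c "
from workcell import bot
print(bot.finish_job())"
```

```text
the job is handed in; nothing more can be done
None
```

The drive plate is turned onto its locating pin and pressed fully home, and I handed the job in after about 18 s of the 58 s allowed.

**Turning:** I pushed the peg counter-clockwise about 112° with the shut fingertips, without gripping the peg or lifting the plate. The check after that showed the notch about 2° short, close to the edge of its play. A small extra push at the peg brought it within about 1° of the pin.

**Pressing:** I pressed straight down on the bare face away from the peg. The plate sank with about 4 N, then the force rose to 16 N against the stop at z ≈ 0.049.

**Last checks:**
- The plate's top face came down 9.8–10.1 mm in all three cameras and reads 0.0501 (wrist), 0.0506 (scene) and 0.0520 (side). The side camera read about 1.8 mm high before pressing too.
- The pin is visible through the notch.
- The arm is clear at z = 0.20 with no contact force.
- The spanner, socket, tin and bolt were never approached. In the last view, which shows the tin and spanner only in part, they look undisturbed; I did not re-measure them.

**Disagreements:** before pressing, angle estimates from different views differed by 2–4°, so I relied on where the pin sat relative to the notch. The first set of move calls was refused because some fields were missing; nothing moved.

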